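# Park the spice trolley at its place mark

### The arm

A 7-joint arm with a two-finger parallel gripper is mounted at the origin on the work surface. World frame = base frame: x ahead of the robot, y to its left, z up, the work surface at z = 0. Lengths are in m, angles in rad, forces in N, time in s.
With the tool pointing down it reaches from about 0.4 to 0.85 m from the base axis. Payload 10.4 kg.
Tool frame: the origin (TCP) lies at the very end of the fingers, on their centre line; the grasp point (between the pads) lies 19 mm behind it (env.tcp_to_grasp is the z of the grasp point in the tool frame, in m); z points along the fingers, y is the line along which they close (so a half turn about z gives the same grasp; the last joint's range is limited). The gripper opens to 87 mm and grips with 3 to 60 N. Pads are 19 mm wide; open, the fingers measure 117 mm over their backs; the gripper's body (75 mm by 190 mm) begins 51 mm behind the grasp point.
Start: joints at [1.215, 0.332, -0.065, 1.46, 0.022, 1.35, -0.088], TCP at [0.204, -0.591, 0.223] pointing down, gripper open.
Joint ranges: [-2.6, 2.6], [-0.5, 2.12], [-1.47, 1.34], [0.16, 2.42], [-1.27, 4.41], [0.06, 2.06], [-2.6, 2.6]. Speed limits (rad/s): [2.22, 2.22, 2.79, 2.79, 3.14, 3.14, 3.14].

### API

Orientations are given as a unit quaternion [w, x, y, z].
In Python, from cell import env, optics gives the robot as it stands.
- The arm moves only by the shell command python3 -m creep 'ROWS' [OPENING] [FORCE]. ROWS is JSON, a list of rows, each a list of 4 numbers: the shift along the tool's x, y, z in m, then the turn about the tool's z in rad. A call has exactly 8 rows; each row shifts and turns the commanded pose from where the row before left it, along the tool's axes as they then stand; what a row does not reach is not made up. A row lasts 1/10 s, in which the tool goes at most 50 mm and 8.59 degrees, less where a joint would pass 70% of its speed; a pose out of reach is approached as far as the arm can. A call is refused whole if a number of a shift passes 0.05 or a number of a turn 0.15, either way. A call with a gripper value outside its range is refused whole. OPENING is the closure, from -1 (fully open) to 1 (shut), set as the call begins (- or left out, the last holds). The fingers move at their own pace and stop on an object; FORCE is the grip in N (left out, the last holds). Time passes only in rows, so rows that do not move let the fingers close, or fill a call up. It gives the time, the measured TCP pose, the force, the opening and the grip force at its end, in the units of the state.
- env.get_obs(): the state, without advancing time (a new reading comes with each control period).
- optics.snapshot(name): name is "scene" or "top"; returns (picture, depth): 400x640x3 uint8, blue, green, red; 400x640 float32, m along the optical axis (not along the pixel's ray), 0 where there is no reading.
- optics.camera_info(name): a dict with "fx", "fy", "cx", "cy" (pixels), "D" ([k1, k2, p1, p2, k3] as OpenCV has them; the pictures are not rectified), "rvec" (rotation vector, rad) and "tvec" (3), from world to camera coordinates, as OpenCV has them. Camera axes: x right, y down, z forward; pixel columns grow to the right and rows downward; lengths in m; the calibration is good to about 2 mm. A picture is of the moment at which its call begins. camera_info takes no time and is no camera call.
- env.close_job(): hands the job in; it is judged then, once.
The state is a dict: "clock": time; "joint_positions": joint angles; "dq": joint speeds; "joint_torque": joint torques, N m; "tool_pos": TCP position; "tool_rot": TCP orientation; "ft_force": force on the tool from outside, world axes, zero at the start; "ft_torque": the same for the moment, N m; "width": opening from 0.0 (shut) to 1.0 (fully open); "gripper_force": force on a finger pad.
Only numpy, scipy, OpenCV 4.12 (cv2) and the standard library are available. Lean on these libraries where they do the work, as an engineer would, in place of code of your own. Each camera call takes 0.05 s, during which the arm holds its last target. There are 200 camera calls.

### The job

Roll the spice-jar trolley along its rails and brake it gently, pushing only against the sprung rubber buffers at its two ends, so that its pointer stands at the upright steel mark (within 15 mm) and the trolley stays there at rest with your hand off it for a couple of seconds. Do not touch the rack or the jars, do not let the trolley reach either end stop or run fast (over 0.25 m/s), and leave the other things on the worktop alone.

Things in the scene. Friction and masses are not known exactly. Their poses are not given: they have to be found in the camera images.
- track: twin rails fixed to the worktop, within 0.08 rad of the world y axis. Origin on the worktop on the rails' centre line, y the direction of travel (towards the mark), z up. At each end a dark steel stop, 66 mm high, 130 mm wide, 20 mm thick; inner faces at y = -480 and y = +410 mm.
- carriage (a joint): position (m) of the trolley's middle along the track's y, 0 at the track's origin. Its free buffers meet the stops at -0.33 and +0.26. The whole trolley (with rack, jars, buffers) has a mass of nominally 3.0 kg (2.3 to 3.9) and rolls very easily: resistance about 0.014 N plus 0.2 N per m/s, so once moving it rolls on for a long way.
- jar_rack: wooden rack with four fixed spice jars on the trolley, 140 mm across, 160 mm along the track; underside of the floor 90 mm, rim 140 mm and jar lids 176 mm above the worktop. Origin on the worktop height under its middle, axes as the track's.
- buffer_back: sprung buffer at the trolley's -y end: grey block with black rubber face, 110 mm wide, 30 to 85 mm above the worktop. Origin at the middle of its outer face, 150 mm from the trolley's middle and 70 mm clear of the rack when free. Stroke 40 mm against a spring of 60 N/m (0 N when free), damping 1.2 N per m/s: a trolley that meets something fixed rebounds. Mass 0.15 kg.
- buffer_front: the same buffer at the trolley's +y end, its face looking to +y.
- pointer (a point): tip of the small steel pointer tab on the rack's +x side, in the middle of the rack's length, 82 mm from the trolley's centre line, 115 mm above the worktop.
- mark: the place mark: an upright steel blade 6 mm thick (along the track), 131 mm high, on a small foot of 50 x 50 mm, fixed beside the rails on the side away from the robot. Origin on the worktop in the blade's plane, 100 mm from the track's centre line; axes as the track's. The pointer is at the mark when it is level with the blade along y.
- soap_bottle: upright green washing-up bottle, radius 30, 180 high (mm), stands on the worktop beside the rails; leave alone. Origin at its underside.
- pasta_jar: large amber glass jar with steel lid, radius 50, 190 high (mm), stands on the worktop beside the rails; leave alone. Origin at its underside.
- mug: white mug, radius 40, 90 high (mm), stands on the worktop beside the rails; leave alone. Origin at its underside.
- bowl: blue bowl, rim radius 65, 55 high (mm), stands on the worktop beside the rails; leave alone. Origin at its underside.
- sponge: yellow sponge 60 x 90 x 30 (mm), stands on the worktop beside the rails; leave alone. Origin at its underside.
- spatula: kitchen spatula 240 mm long, lying on the worktop beyond the rails; leave alone.
- tin: plain steel tin, radius 33, 70 high (mm), stands on the worktop beside the rails; leave alone. Origin at its underside.
There are look-alikes about, which are no part of the job. What is shaped like the mark but blue or yellow is not meant.

How it is judged:
On the way:
1. the trolley stands at rest at the mark, released, for two seconds (y of pointer in the frame of mark between -0.015 and 0.015 m and linear speed of jar_rack below 0.006 m/s and contact force between the arm and buffer_back below 0.1 N and contact force between the arm and buffer_front below 0.1 N), for 2 s.
At the end, for the whole second after the job is handed in: the pointer is within 15 mm of the mark along the track, the trolley moves slower than 6 mm/s and is not touched; this has been kept up for 2 s (all of step 1).
It fails at once if the trolley reaches an end stop (value of joint carriage above 0.257 m or value of joint carriage below -0.327 m).
It fails at once if the trolley runs faster than 0.25 m/s (linear speed of jar_rack above 0.25 m/s).
It fails at once if the robot touches the rack or its jars (contact force between the arm and jar_rack above 1 N).
It fails at once if another thing on the worktop is disturbed (distance of any of soap_bottle, pasta_jar, mug, bowl, sponge, spatula, tin from where it was at the start of the episode above 0.03 m).
It also fails if it takes over 35 s, if anything falls off the work surface, if the arm or the gripper's body presses on something with over 40 N, if the wrist force passes 120 N, or if a joint passes its speed limit or range.

## Working session

There is one attempt and no reset: what is moved stays moved. The work goes in short steps, Python scripts to look and compute and a shell command to move; the robot and the scene stay as the last step left them, time stands still between calls to the robot, and variables do not carry over. Pictures are saved under pics/ and viewed, at most 10 in all, crops included, and the job is handed in when it is done.

```bash
mkdir -p pics; ls; python3 - <<'E'
from cell import env, optics
import cv2, numpy as np
for n in ("scene","top"):
    p,d=optics.snapshot(n); cv2.imwrite(f"pics/{n}0.png",p); np.save(f"pics/{n}0.npy",d)
    print(n,{k:np.round(v,4).tolist() for k,v in optics.camera_info(n).items()})
o=env.get_obs(); print(o)
E
```

```text
pics
scene {'fx': 399.268, 'fy': 399.268, 'cx': 318.2387, 'cy': 201.1987, 'D': [-0.0544, 0.0, 0.0, 0.0, 0.0], 'rvec': [2.3575, 1.0488, -0.34], 'tvec': [-0.3781, -0.2737, 1.3367]}
top {'fx': 454.8917, 'fy': 454.8917, 'cx': 313.5947, 'cy': 198.6031, 'D': [-0.0703, 0.0, 0.0, 0.0, 0.0], 'rvec': [2.1206, -2.1347, 0.1805], 'tvec': [0.0503, 0.5529, 1.074]}
{'clock': 0.1, 'joint_positions': array([ 1.21539195,  0.3328078 , -0.06470833,  1.46085845,  0.02158813,
        1.3498988 , -0.08848206]), 'dq': array([-0.00054083, -0.00241404, -0.00036283,  0.00056586,  0.00029709,
        0.00027237, -0.00041368]), 'joint_torque': array([ 1.56657115e-03, -6.24549437e+01,  2.47518107e-02, -3.90714169e+01,
       -6.13977760e-02,  3.67458828e-02,  9.91137813e-05]), 'tool_pos': array([ 0.20407564, -0.5903753 ,  0.22183353]), 'tool_rot': array([-6.25959084e-04,  9.86183356e-01,  1.65656209e-01, -1.27213152e-04]), 'ft_force': array([ 0.38386916, -0.43315251,  0.23798336]), 'ft_torque': array([ 0.00545769,  0.03641019, -0.00153594]), 'gripper_force': 0.0, 'width': 0.9990847023207823}
```

View pics/top0.png

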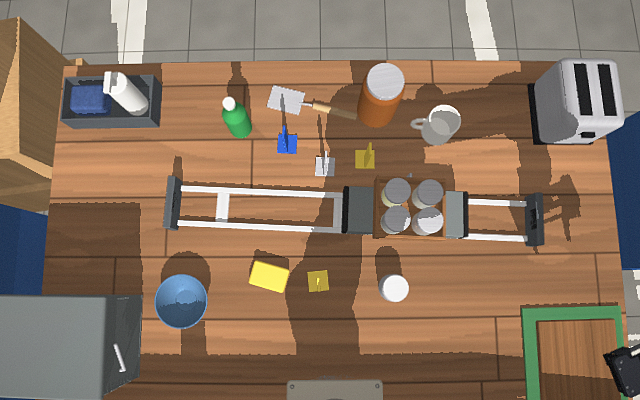

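View pics/scene0.png

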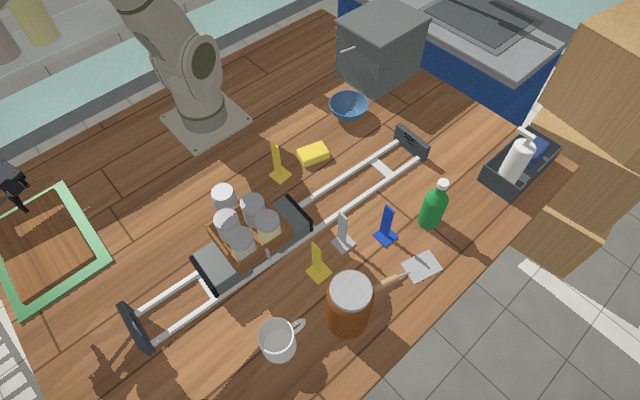

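Top view: the rails run between the stops at (173,203) and (535,220), with the trolley's rack at (410,208) and its buffers at (357,210) and (456,214). Mark look-alikes: grey steel (324,165), blue (287,143), yellow (365,157) and yellow (318,281). The steel one fits: it is uncoloured and beside the rails on the side away from the robot. An enlarged crop will confirm it.

```bash
cat > h.py <<'E'
import cv2, numpy as np
from cell import env, optics
def cam(n):
    i=optics.camera_info(n); R=cv2.Rodrigues(np.array(i["rvec"],float))[0]
    K=np.array([[i["fx"],0,i["cx"]],[0,i["fy"],i["cy"]],[0,0,1.]])
    return K,np.array(i["D"],float),R,np.array(i["tvec"],float).ravel()
def rays(n,uv):
    K,D,R,t=cam(n); q=cv2.undistortPoints(np.array(uv,float).reshape(-1,1,2),K,D).reshape(-1,2)
    return -R.T@t, np.c_[q,np.ones(len(q))]@R
def plane(n,uv,z):
    c,r=rays(n,uv); return c+r*((z-c[2])/r[:,2])[:,None]
def cloud(n,d):
    v,u=np.mgrid[:400,:640]; c,r=rays(n,np.c_[u.ravel(),v.ravel()])
    P=(c+r*d.ravel()[:,None]); P[d.ravel()==0]=np.nan
    return P.reshape(400,640,3)
E
python3 - <<'E'
from h import *
a=cv2.imread("pics/top0.png"); s=cv2.imread("pics/scene0.png")
c1=cv2.resize(a[95:255,265:425],(400,400),interpolation=cv2.INTER_CUBIC); c2=cv2.resize(s[170:330,270:430],(400,400),interpolation=cv2.INTER_CUBIC)
cv2.imwrite("pics/crop.png",np.hstack([c1,c2]))
P=cloud("top",np.load("pics/top0.npy"))
hsv=cv2.cvtColor(a,cv2.COLOR_BGR2HSV)
def rep(n,m):
    q=P[m]; q=q[~np.isnan(q[:,0])]
    print(n,len(q),"lo",np.percentile(q,3,0).round(4),"med",np.median(q,0).round(4),"hi",np.percentile(q,97,0).round(4))
def box(u0,v0,u1,v1):
    m=np.zeros((400,640),bool); m[v0:v1,u0:u1]=1; return m
Z=P[...,2]
rep("stop+",box(155,165,190,240)&(Z>.055)&(Z<.08))
rep("stop-",box(515,185,555,255)&(Z>.055)&(Z<.08))
rep("bufF",box(335,175,376,245)&(Z>.078)&(Z<.092))
rep("bufB",box(440,180,475,245)&(Z>.078)&(Z<.092))
rep("rackrim",box(365,170,460,250)&(Z>.133)&(Z<.146))
rep("lids",box(365,170,460,250)&(Z>.168)&(Z<.185))
rep("mark",box(305,135,340,180)&(Z>.01)&(hsv[...,1]<60))
rep("marktop",box(305,120,340,180)&(Z>.10))
# scene cloud
Q=P; P=cloud("scene",np.load("pics/scene0.npy")); Z=P[...,2]
hs=cv2.cvtColor(s,cv2.COLOR_BGR2HSV)
rep("S mark",box(330,205,358,252)&(Z>.03)&(hs[...,1]<60))
rep("S marktop",box(330,205,358,252)&(Z>.10))
for lo,hi in ((.03,.06),(.06,.09),(.09,.12)): rep("S mark",box(330,205,358,252)&(Z>lo)&(Z<hi)&(hs[...,1]<60))
rep("S bufF",box(270,190,315,250)&(Z>.078)&(Z<.092))
rep("S bufB",box(185,240,245,300)&(Z>.078)&(Z<.092))
E
```

```text
stop+ 487 lo [0.485  0.3898 0.057 ] med [0.5444 0.4002 0.0655] hi [0.6066 0.412  0.0699]
stop- 530 lo [ 0.4371 -0.5162  0.057 ] med [ 0.4979 -0.5035  0.0656] hi [ 0.5598 -0.4937  0.0702]
bufF 1374 lo [ 0.4705 -0.0916  0.0813] med [ 0.521  -0.058   0.0851] hi [ 0.5739 -0.025   0.0892]
bufB 1035 lo [ 0.4569 -0.321   0.0814] med [ 0.5072 -0.2949  0.0852] hi [ 0.5604 -0.269   0.0889]
rackrim 1022 lo [ 0.4456 -0.252   0.1342] med [ 0.5071 -0.1753  0.1399] hi [ 0.5861 -0.0928  0.1442]
lids 2163 lo [ 0.4621 -0.2294  0.1716] med [ 0.5113 -0.163   0.1762] hi [ 0.5688 -0.1133  0.1795]
mark 79 lo [ 6.217e-01 -1.000e-04  1.020e-02] med [0.627  0.0191 0.0954] hi [0.6683 0.0365 0.1327]
marktop 41 lo [0.6236 0.0166 0.104 ] med [0.6322 0.019  0.1301] hi [0.6534 0.0216 0.133 ]
S mark 217 lo [0.6254 0.0137 0.0351] med [0.6414 0.0152 0.0906] hi [0.6542 0.0195 0.1316]
S marktop 90 lo [0.6253 0.0141 0.1018] med [0.6402 0.0155 0.1208] hi [0.6545 0.02   0.1325]
S mark 51 lo [0.6274 0.0138 0.0323] med [0.6435 0.015  0.0456] hi [0.6542 0.0192 0.0583]
S mark 54 lo [0.6265 0.0133 0.0615] med [0.6419 0.0152 0.0739] hi [0.654  0.0178 0.0868]
S mark 63 lo [0.6249 0.0134 0.0904] med [0.6401 0.0151 0.1033] hi [0.6545 0.0171 0.1175]
S bufF 769 lo [ 0.4733 -0.0777  0.0809] med [ 0.5281 -0.0515  0.0842] hi [ 0.5771 -0.0254  0.0875]
S bufB 1255 lo [ 0.4587 -0.3204  0.0819] med [ 0.514  -0.2877  0.0853] hi [ 0.5632 -0.2543  0.0884]
```

View pics/crop.png

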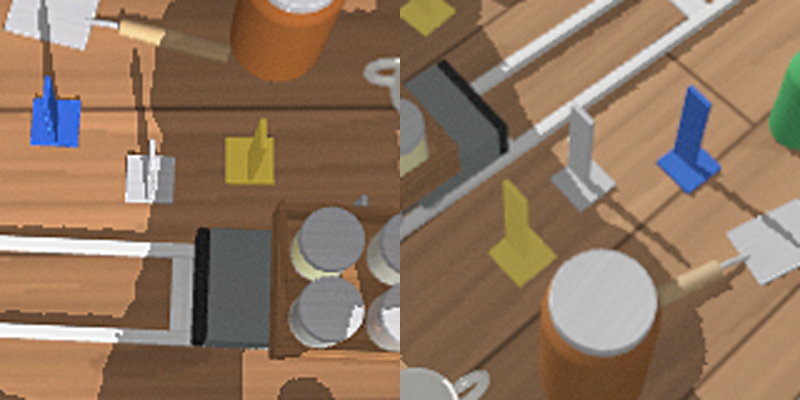

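The crop confirms it: the grey steel blade at crop (150,170) top and (583,150) scene is the mark. From the measurements, the track is turned −0.051 rad, the trolley's middle is at s≈−0.146, the mark is at s≈0.050, and so about 196 mm is left to go. The plan is to approach behind the back buffer and bump it gently, since the trolley leaves at about twice the hand's speed.

```bash
python3 -m creep '[[0.0435,-0.011,0,0],[0.0435,-0.011,0,0],[0.0435,-0.011,0,0],[0.0435,-0.011,0,0],[0.0435,-0.011,0,0],[0.0435,-0.011,0,0],[0.0435,-0.011,0,0],[0.0435,-0.011,0,0]]' 1 20
python3 -m creep '[[0,0,0.015,-0.148],[0,0,0.015,-0.148],[0,0,0.015,-0.148],[0,0,0.015,-0.148],[0,0,0.015,-0.148],[0,0,0.015,-0.148],[0,0,0.015,-0.148],[0,0,0,-0.148]]'
cat >> h.py <<'E'
U=np.array([.0514,.9987]); N=np.array([.9987,-.0514])
def look():
    """trolley middle s from the top-camera cloud of buffer tops / mark residual; hand along/lateral"""
    o=env.get_obs(); p,d=optics.snapshot("top"); P=cloud("top",d).reshape(-1,3); 
    s=P[:,:2]@U; l=P[:,:2]@N-.523
    m=(abs(l)<.06)&(P[:,2]>.168)&(P[:,2]<.182)   # jar lids
    v=s[m]; h=o["tool_pos"]; mid=(np.percentile(v,3)+np.percentile(v,97))/2
    R=o["tool_rot"]; a=2*np.arctan2(R[2],R[1])
    print("t %.2f mid %.4f lids %d span %.3f | hand s %.4f lat %.4f z %.4f ang %.4f F %.2f"%(o["clock"],mid,m.sum(),np.percentile(v,97)-np.percentile(v,3),h[:2]@U,h[:2]@N-.523,h[2],a,o["ft_force"][:2]@U))
    return p
E
python3 - <<'E'
from h import *
d=np.load("pics/top0.npy"); P=cloud("top",d).reshape(-1,3); s=P[:,:2]@U; l=P[:,:2]@N-.523
m=(abs(l)<.06)&(P[:,2]>.168)&(P[:,2]<.182); print(np.percentile(s[m],[3,97]),m.sum())
for k in((-.05),(.05)):
    q=(abs(l)<.05)&(P[:,2]>.079)&(P[:,2]<.091); print(np.percentile(s[q],[.5,99.5]))
cv2.imwrite("pics/top1.png",look()); look()
E
```

```text
clock: 0.9
tool_pos: [0.5055, -0.3926, 0.2222]
tool_rot: [-0.0, 0.986, 0.166, -0.0]
ft_force: [0.2, 0.3, 0.5]
width: 0.354
gripper_force: 0.0
clock: 1.7
tool_pos: [0.503, -0.393, 0.1147]
tool_rot: [-0.002, 0.724, 0.69, -0.0]
ft_force: [-0.2, -0.2, -0.2]
width: 0.003
gripper_force: 0.0
[-0.2031979  -0.08686175] 2157
[-0.29610946  0.00361485]
[-0.29610946  0.00361485]
t 1.70 mid -0.1450 lids 2153 span 0.116 | hand s -0.3667 lat -0.0005 z 0.1147 ang 1.5230 F -0.24
t 1.75 mid -0.1449 lids 2151 span 0.116 | hand s -0.3670 lat -0.0000 z 0.1158 ang 1.5320 F -0.39
```

```bash
python3 -m creep '[[0,0,0.015,0.012],[0,0,0.015,0],[0,0,0.015,0],[0,0,0.013,0],[0.012,0,0,0],[0.012,0,0,0],[0.012,0,0,0],[0.012,0,0,0]]'
python3 -c "from h import *; look()"
python3 -m creep '[[0.002,0,0,0],[0.002,0,0,0],[0.002,0,0,0],[0.002,0,0,0],[0.002,0,0,0],[0.002,0,0,0],[0.002,0,0,0],[0.002,0,0,0]]'
python3 -c "from h import *; look()"
```

```text
clock: 2.6
tool_pos: [0.5083, -0.3445, 0.0604]
tool_rot: [0.001, 0.73, 0.684, 0.0]
ft_force: [0.4, 0.0, -0.5]
width: 0.007
gripper_force: 0.0
t 2.60 mid -0.2013 lids 2411 span 0.228 | hand s -0.3180 lat 0.0023 z 0.0604 ang 1.5056 F 0.06
clock: 3.45
tool_pos: [0.5086, -0.3299, 0.0596]
tool_rot: [0.0, 0.73, 0.683, -0.0]
ft_force: [-0.4, 0.8, -1.2]
width: 0.007
gripper_force: 0.1
t 3.45 mid -0.1924 lids 2417 span 0.211 | hand s -0.3033 lat 0.0019 z 0.0596 ang 1.5048 F 0.83
```

```bash
sed -i 's/    v=s\[m\]; h=o\["tool_pos"\];/    h=o["tool_pos"]; m\&=abs(s-h[:2]@U)>.055; v=s[m];/' h.py
python3 -m creep '[[0.002,0,0,0.01],[0.002,0,0,0],[0.002,0,0,0],[0.002,0,0,0],[0.002,0,0,0],[0.002,0,0,0],[0.002,0,0,0],[0.002,0,0,0]]'
python3 -c "from h import *; look()"
```

```text
clock: 4.3
tool_pos: [0.5098, -0.3139, 0.0596]
tool_rot: [0.0, 0.733, 0.68, 0.0]
ft_force: [0.4, -0.2, -0.7]
width: 0.01
gripper_force: 0.0
t 4.30 mid -0.1230 lids 2189 span 0.117 | hand s -0.2872 lat 0.0023 z 0.0596 ang 1.4948 F -0.22
```

```bash
python3 -m creep '[[0,0,0,-0.024],[0,0,0,0],[0,0,0,0],[0,0,0,0],[0,0,0,0],[0,0,0,0],[0,0,0,0],[0,0,0,0]]' >/dev/null
python3 -c "from h import *; look()"
python3 -m creep '[[0.002,0,0,0],[0.002,0,0,0],[0.002,0,0,0],[0.002,0,0,0],[0.002,0,0,0],[0.002,0,0,0],[0.002,0,0,0],[0.002,0,0,0]]' >/dev/null
python3 -c "from h import *; look()"
```

```text
t 5.15 mid -0.0967 lids 2183 span 0.117 | hand s -0.2875 lat 0.0023 z 0.0596 ang 1.5188 F -0.39
t 6.00 mid -0.0737 lids 2183 span 0.118 | hand s -0.2713 lat 0.0023 z 0.0596 ang 1.5188 F -0.81
```

```bash
python3 -m creep '[[0.004,0,0,0],[0.004,0,0,0],[0.004,0,0,0],[0.004,0,0,0],[0.004,0,0,0],[0.004,0,0,0],[0.004,0,0,0],[0.004,0,0,0]]' >/dev/null
python3 -c "from h import *; look()"
python3 -m creep '[[0.003,0,0,0],[0.003,0,0,0],[0.003,0,0,0],[0.003,0,0,0],[0.003,0,0,0],[0.003,0,0,0],[0.002,0,0,0],[0.002,0,0,0]]' >/dev/null
python3 -c "from h import *; look()"
```

```text
t 6.85 mid -0.0550 lids 2177 span 0.117 | hand s -0.2391 lat 0.0023 z 0.0596 ang 1.5188 F 0.34
t 7.70 mid -0.0394 lids 2179 span 0.117 | hand s -0.2173 lat 0.0023 z 0.0596 ang 1.5189 F 0.39
```

```bash
python3 -m creep '[[0.003,0,0,0],[0.003,0,0,0],[0.003,0,0,0],[0.003,0,0,0],[0.002,0,0,0],[0.002,0,0,0],[0.0017,0,0,0],[0.0017,0,0,0]]' >/dev/null
python3 -c "from h import *; look()"
python3 -m creep '[[0.0017,0,0,0],[0.0017,0,0,0],[0.0017,0,0,0],[0.0017,0,0,0],[0.0017,0,0,0],[0.0017,0,0,0],[0.0017,0,0,0],[0.0017,0,0,0]]' >/dev/null
python3 -c "from h import *; look()"
```

```text
t 8.55 mid -0.0269 lids 2161 span 0.117 | hand s -0.1980 lat 0.0023 z 0.0596 ang 1.5187 F -0.67
t 9.40 mid -0.0182 lids 2176 span 0.117 | hand s -0.1843 lat 0.0023 z 0.0595 ang 1.5188 F -0.45
```

```bash
python3 -m creep '[[0.0014,0,0,0],[0.0014,0,0,0],[0.0014,0,0,0],[0.0014,0,0,0],[0.0014,0,0,0],[0.0014,0,0,0],[0.0014,0,0,0],[0.0014,0,0,0]]' >/dev/null
python3 -c "from h import *; look()"
python3 -m creep '[[0.0014,0,0,0],[0.0014,0,0,0],[0.0014,0,0,0],[0.0014,0,0,0],[0.0014,0,0,0],[0.0014,0,0,0],[0.0014,0,0,0],[0.0014,0,0,0]]' >/dev/null
python3 -c "from h import *; look()"
```

```text
t 10.25 mid -0.0118 lids 2165 span 0.117 | hand s -0.1731 lat 0.0024 z 0.0596 ang 1.5189 F 0.76
t 11.10 mid -0.0010 lids 2157 span 0.117 | hand s -0.1619 lat 0.0023 z 0.0595 ang 1.5188 F 0.48
```

```bash
python3 -m creep '[[0.0014,0,0,0],[0.0014,0,0,0],[0.0014,0,0,0],[0.0014,0,0,0],[0.0007,0,0,0],[0,0,0,0],[0,0,0,0],[0,0,0,0]]' >/dev/null
python3 -c "from h import *; look()"
python3 -m creep '[[0,0,0,0],[0,0,0,0],[0,0,0,0],[0,0,0,0],[0,0,0,0],[0,0,0,0],[0,0,0,0],[0,0,0,0]]' >/dev/null
python3 -c "from h import *; look()"
```

```text
t 11.95 mid 0.0151 lids 2159 span 0.116 | hand s -0.1558 lat 0.0023 z 0.0596 ang 1.5187 F -0.24
t 12.80 mid 0.0280 lids 2164 span 0.116 | hand s -0.1558 lat 0.0023 z 0.0596 ang 1.5188 F 0.04
```

It should coast to about s=0.049. I'll back off and watch.

```bash
for i in 1 2 3 4; do python3 -m creep '[[-0.003,0,0,0],[0,0,0,0],[0,0,0,0],[0,0,0,0],[0,0,0,0],[0,0,0,0],[0,0,0,0],[0,0,0,0]]' >/dev/null
python3 -c "from h import *; look()"; done
python3 - <<'E'
from h import *
p=look(); s,d=optics.snapshot("scene")
cv2.imwrite("pics/end.png",np.hstack([cv2.resize(p[110:260,230:380],(400,400),interpolation=cv2.INTER_CUBIC),cv2.resize(s[160:280,270:390],(400,400),interpolation=cv2.INTER_CUBIC)]))
for n,D in(("scene",d),):
    P=cloud(n,D).reshape(-1,3); a=P[:,:2]@U; l=P[:,:2]@N-.523
    for nm,m in (("pointer",(l>.0735)&(l<.083)&(P[:,2]>.1)&(P[:,2]<.126)&(abs(a-.05)<.06)),("blade",(l>.088)&(l<.12)&(P[:,2]>.05)&(abs(a-.05)<.02))):
        print(nm,m.sum(),np.nanpercentile(a[m],[3,50,97]).round(4) if m.any() else "")
E
```

```text
t 13.65 mid 0.0377 lids 2151 span 0.116 | hand s -0.1587 lat 0.0023 z 0.0596 ang 1.5188 F -0.33
t 14.50 mid 0.0444 lids 2161 span 0.116 | hand s -0.1617 lat 0.0024 z 0.0596 ang 1.5188 F -0.80
t 15.35 mid 0.0481 lids 2159 span 0.116 | hand s -0.1647 lat 0.0023 z 0.0595 ang 1.5188 F 0.10
t 16.20 mid 0.0489 lids 2157 span 0.117 | hand s -0.1677 lat 0.0023 z 0.0596 ang 1.5188 F 0.15
t 16.25 mid 0.0489 lids 2158 span 0.117 | hand s -0.1677 lat 0.0023 z 0.0595 ang 1.5188 F -0.19
pointer 17 [0.0233 0.046  0.0997]
blade 108 [0.0468 0.0481 0.0529]
```

View pics/end.png

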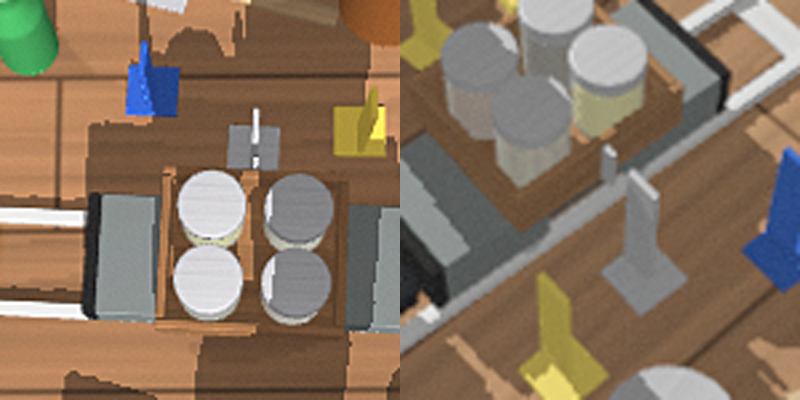

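The pointer, at scene crop (608,160), is level with the steel blade at (640,190). In the top crop the pointer tip and blade line up at x≈255. The trolley is at rest, so I'll wait out the two seconds and hand in.

```bash
for i in 1 2 3; do python3 -m creep '[[0,0,0,0],[0,0,0,0],[0,0,0,0],[0,0,0,0],[0,0,0,0],[0,0,0,0],[0,0,0,0],[0,0,0,0]]' >/dev/null; done
python3 -c "from h import *; look(); print(env.close_job())"
```

```text
t 18.75 mid 0.0489 lids 2160 span 0.117 | hand s -0.1678 lat 0.0023 z 0.0595 ang 1.5188 F -0.48
the job is handed in; nothing more can be done
None
```

The trolley stood untouched and at rest for over 2 s with its pointer about 1–2 mm from the steel mark by my camera measurements, and I handed the job in at 18.8 s (the hand-in gave no verdict).

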